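Lay out the key machine's parts in their trays

TASK

The clean parts of the key-cutting machine stand in two piles on the bench, one of three and one of two. Take the piles apart and lay each part, right way up, in the wooden tray whose recess has its shape and size: the long clamp jaw, the belt pulley, the square block, the narrow bar and the small collar. Each must end lying flat on the floor of its own recess, not up on its edge, and let go.

Things in the scene. Friction and masses are not known exactly. Their poses are not given: they have to be found in the camera images.
- jaw: Long clamp jaw: dark steel bar, 92 x 40 x 36 mm (x, y, z), with two thin black grooves along its top. Height 36 mm. At the start it lies on the bench at the foot of one of the two piles. Origin: centre of the underside, z up, x along its length. About 0.4 kg.
- pulley: Belt pulley: bare aluminium wheel, diameter 64 mm at both rims, with a V groove round its waist and a black bore drawn on top. Height 36 mm. At the start it lies on the bench at the foot of one of the two piles. Origin: centre of the underside, z up (axis). It grips like a plain cylinder of 64 mm. About 0.25 kg.
- block: Square bearing block: bright steel, 46 x 46 mm, flat top with a round black bore and four screw holes in the corners. Height 34 mm. At the start it lies on the long jaw or on the pulley. Origin: centre of the underside, z up, x and y square to its sides. About 0.22 kg.
- bar: Narrow guide bar: bright steel, 66 x 22 mm (x, y), flat top with two black screw holes. Height 34 mm. At the start it lies on the long jaw or on the pulley. Origin: centre of the underside, z up, x along its length. About 0.14 kg.
- collar: Small spacer collar: aluminium cylinder, diameter 36 mm, height 30 mm, black bore drawn on top. At the start it lies uppermost on the taller pile, on the square block or across the narrow bar. Origin: centre of the underside, z up (axis). About 0.1 kg.
- tray_jaw: Fixed brown wooden tray, 124 x 96 x 12 mm (x, y, z), upper face at 12 mm; in the middle of it one recess: 107 x 55 mm (x, y), the largest rectangular one; 5 mm deep with a thin white liner (its floor is 7 mm above the bench). Origin: centre of the underside, on the bench; x along the 124 mm side, z up. For the long clamp jaw.
- tray_pulley: Fixed brown wooden tray, 124 x 96 x 12 mm (x, y, z), upper face at 12 mm; in the middle of it one recess: round, diameter 79 mm, the larger round one; 5 mm deep with a thin white liner (its floor is 7 mm above the bench). Origin: centre of the underside, on the bench; x along the 124 mm side, z up. For the belt pulley.
- tray_block: Fixed brown wooden tray, 124 x 96 x 12 mm (x, y, z), upper face at 12 mm; in the middle of it one recess: square, 61 x 61 mm; 5 mm deep with a thin white liner (its floor is 7 mm above the bench). Origin: centre of the underside, on the bench; x along the 124 mm side, z up. For the square bearing block.
- tray_bar: Fixed brown wooden tray, 124 x 96 x 12 mm (x, y, z), upper face at 12 mm; in the middle of it one recess: 81 x 37 mm (x, y), the small narrow rectangular one; 5 mm deep with a thin white liner (its floor is 7 mm above the bench). Origin: centre of the underside, on the bench; x along the 124 mm side, z up. For the narrow guide bar.
- tray_collar: Fixed brown wooden tray, 124 x 96 x 12 mm (x, y, z), upper face at 12 mm; in the middle of it one recess: round, diameter 51 mm, the smaller round one; 5 mm deep with a thin white liner (its floor is 7 mm above the bench). Origin: centre of the underside, on the bench; x along the 124 mm side, z up. For the small spacer collar.
Things that resemble listed ones, but are neither listed nor needed, are in the scene too. Leave any blue look-alike of the tray_bar alone.

How it is judged:
By the outcome, as a careful person would: the job done as asked, in the order asked, and still so for the second after the job is handed in, with the robot touching nothing.
It also fails if it takes over 128 s, if anything falls off the work surface, if the arm or the gripper's body presses on something with over 40 N, if the wrist force passes 120 N, or if a joint passes its speed limit or range.

ROBOT

A 6-joint arm with a two-finger parallel gripper is mounted at the origin on the work surface. World frame = base frame: x ahead of the robot, y to its left, z up, the work surface at z = 0. Lengths are in m, angles in rad, forces in N, time in s.
With the tool pointing down it reaches from about 0.3 to 0.875 m from the base axis. Payload 6.4 kg.
Tool frame: the origin (TCP) lies at the very end of the fingers, on their centre line; the grasp point (between the pads) lies 19 mm behind it; z points along the fingers, y is the line along which they close (so a half turn about z gives the same grasp; the last joint's range is limited). The gripper opens to 85 mm and grips with 20 to 120 N. Pads are 22 mm wide; open, the fingers measure 114 mm over their backs; the gripper's body (76 mm by 85 mm) begins 54 mm behind the grasp point. The pads swing forward as they close: fully open they stand 13 mm farther back than shut.
Start: joints at [-1.365, 0.181, 1.607, -0, 1.354, -0.206], TCP at [0.23, -0.527, 0.231] pointing down, gripper open.
Joint ranges: [-2.99, 2.99], [-0.89, 2.07], [0.3, 2.58], [-1.14, 4.28], [0, 2.63], [-3.12, 3.12]. Speed limits (rad/s): [2.57, 2.57, 3.01, 3.14, 3.14, 3.14].

INTERFACE

Orientations are given as a unit quaternion [w, x, y, z].
In Python, from bench import ctrl gives the robot as it stands.
- The arm moves only by the tool jog_arm, never from a script. Its argument "series" is a list that holds one entry, the list of rows, each a list of 7 numbers: the shift along the tool's x, y, z in mm, then the turn, a rotation vector about the tool's x, y, z in rad, then the finger opening in mm, from 0 to 85.4. In form: [[[tx, ty, tz, rx, ry, rz, gripper], ...]]. A call has exactly 10 rows; each row shifts and turns the commanded pose from where the row before left it, along the tool's axes as they then stand; what a row does not reach is not made up. A row lasts 1/10 s, in which the tool goes at most 50 mm and 8.59 degrees, less where a joint would pass 70% of its speed; a pose out of reach is approached as far as the arm can. A call with a gripper value outside its range is refused whole. The fingers move at their own pace and stop on an object; the grip force is fixed at half the most. Time passes only in rows, so rows that do not move let the fingers close, or fill a call up. It gives the time, the measured TCP pose, the force, the opening and the grip force at its end, in the units of the state.
- ctrl.get_obs(): the state, without advancing time (a new reading comes with each control period).
- ctrl.camera(name): name is "scene" or "top" or "wrist"; returns a dict with "frame" (400x640x3 uint8, blue, green, red), "z_map" (400x640 float32, m along the optical axis (not along the pixel's ray), 0 where there is no reading), "fx", "fy", "cx", "cy" (pixels), "xyz" and "rotation" of the camera in the world. Camera axes: x right, y down, z forward; pixel columns grow to the right and rows downward; lengths in m; the calibration is good to about 2 mm. The wrist camera is an equidistant fisheye: a pixel r from the principal point sees the ray r / f radians off the axis. A picture is of the moment at which its call begins.
- ctrl.hand_in(): hands the job in; it is judged then, once.
The state is a dict: "time_s": time; "q": joint angles; "dq": joint speeds; "joint_efforts": joint torques, N m; "eef_pos": TCP position; "eef_rot": TCP orientation; "wrist_force": force on the tool from outside, world axes, zero at the start; "torque": the same for the moment, N m; "opening": opening from 0.0 (shut) to 1.0 (fully open); "grasp_force": force on a finger pad.
Only numpy, scipy, OpenCV 4.12 (cv2) and the standard library are available. Lean on these libraries where they do the work, as an engineer would, in place of code of your own. Each camera call takes 0.05 s, during which the arm holds its last target. There are 200 camera calls.

## Working session

There is one attempt and no reset: what is moved stays moved. The work goes in short steps, Python scripts to look and compute and a tool call to move; the robot and the scene stay as the last step left them, time stands still between calls to the robot, and variables do not carry over. Pictures are saved under pics/ and viewed, at most 14 in all, crops included, and the job is handed in when it is done.

Besides the shell and the picture viewer there is one more tool, called after "Call:" as name(argument=value, ...) on one line, values as JSON. jog_arm: Moves the arm, as the interface text tells. Its arguments: {"type":"object","properties":{"series":{"type":"array"}},"required":["series"]}

```bash
mkdir -p pics; cat > h.py <<'E'
import numpy as np, cv2
from bench import ctrl
def shot(n,name):
    c=ctrl.camera(n); cv2.imwrite(f'pics/{name}.png',c['frame']); np.savez(f'pics/{name}.npz',**c); return c
def pts(c):
    z=np.asarray(c['z_map'],float); v,u=np.mgrid[:z.shape[0],:z.shape[1]]
    P=np.stack([(u-c['cx'])/c['fx']*z,(v-c['cy'])/c['fy']*z,z],-1)
    R=np.asarray(c['rotation'],float)
    if R.shape!=(3,3):
        from scipy.spatial.transform import Rotation as Ro
        R=Ro.from_quat(np.roll(R.ravel(),-1)).as_matrix()
    return P@R.T+np.asarray(c['xyz'])
E
python3 - <<'E'
from h import *
c=shot('top','top0'); s=shot('scene','scene0')
print(c['xyz'],c['rotation'],c['fx'],c['cx'],c['cy']); o=ctrl.get_obs(); print(o)
P=pts(c); 
print(P[10,10],P[200,320],P[390,630],P[10,630])
E
```

```text
[ 0.37780517 -0.0490471   1.08784557] [ 0.04768372 -0.69568014  0.71576329 -0.03792523] 369.62919651115726 322.82430755574194 196.53141927809594
{'time_s': 0.1, 'q': array([-1.36529330e+00,  1.81435106e-01,  1.60791855e+00,  9.49143445e-08,
        1.35381663e+00, -2.06300602e-01]), 'dq': array([ 5.61587604e-05, -1.62233475e-03, -2.61986396e-03, -1.72296624e-03,
       -2.65618266e-04,  2.02104484e-03]), 'joint_efforts': array([ 1.46140078e-04, -4.45878875e+01, -3.52235198e+01, -3.78024433e-04,
        4.17680712e-03,  4.40714643e-05]), 'eef_pos': array([ 0.23006177, -0.52641908,  0.23048695]), 'eef_rot': array([-7.88819931e-04,  9.78876704e-01,  2.04449937e-01,  3.60906630e-07]), 'wrist_force': array([1.00070257, 0.17979155, 0.01542709]), 'torque': array([-0.00543327,  0.03357072, -0.0437338 ]), 'grasp_force': 0.0, 'opening': 0.9981934278994453}
[ 1.46216949  1.36845227 -0.45633792] [ 5.00354388e-01 -2.71871300e-02 -3.88300623e-05] [ 0.19390798 -0.39976819  0.6212942 ] [ 1.45584171 -1.5489806  -0.61238754]
```

View pics/top0.png

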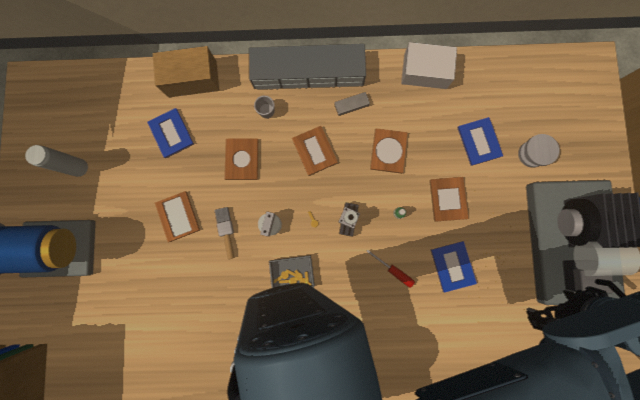

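View pics/scene0.png

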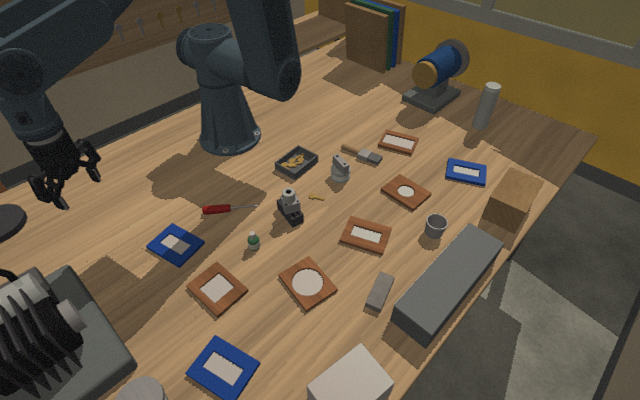

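The top view shows the tall pile at (348,218): dark jaw, block or bar, and collar on top. The low pile is at (268,222): pulley with one part on it. The brown trays are at (177,216) large rectangle, (241,158) small round, (316,150) narrow rectangle, (389,151) large round and (449,199) square. The blue look-alikes at (170,132), (480,140) and (454,266) are to be left alone. The narrow tray that fits is the brown one at (316,150). I'll confirm this in an enlarged crop and with measurements.

```bash
cat > m.py <<'E'
from h import *
d=dict(np.load('pics/top0.npz')); P=pts(d); f=d['frame']
cv2.imwrite('pics/crop0.png',np.hstack([cv2.resize(f[190:250,235:300],None,fx=6,fy=6,interpolation=2),cv2.resize(f[190:250,325:390],None,fx=6,fy=6,interpolation=2)]))
hsv=cv2.cvtColor(f,cv2.COLOR_BGR2HSV)
for n,(u,v) in dict(jaw=(177,216),collar=(241,158),bar=(316,150),pulley=(389,151),block=(449,199)).items():
    m=((hsv[...,1]<70)&(hsv[...,2]>110)).astype(np.uint8)
    _,l=cv2.connectedComponents(m,connectivity=4); k=l==l[v,u]
    # analytic ray to floor plane z=.007
    w=P[k]; (cx,cy),(a,b),an=cv2.minAreaRect((w[:,:2]*1000).astype(np.float32))
    print(n,'rect',round(cx,1),round(cy,1),round(a,1),round(b,1),round(an,1),'mean',w.mean(0).round(4),k.sum(),'z',np.median(w[:,2]).round(4))
for n,(u0,u1,v0,v1) in dict(A=(250,290,205,245),B=(330,370,195,245)).items():
    w=P[v0:v1,u0:u1].reshape(-1,3); z=w[:,2]
    for lo,hi in ((.02,.05),(.055,.085),(.09,.115)):
        q=w[(z>lo)&(z<hi)]
        if len(q)<10: continue
        (cx,cy),(a,b),an=cv2.minAreaRect((q[:,:2]*1000).astype(np.float32))
        print(n,lo,len(q),'rect',round(cx,1),round(cy,1),round(a,1),round(b,1),round(an,1),'mean',q.mean(0).round(4),'zmed',np.median(q[:,2]).round(4))
print(P[230,310],P[170,280])
E
python3 m.py
```

```text
jaw rect 403.4 207.4 503.6 110.0 72.0 mean [0.4636 0.3947 0.0097] 655 z 0.0064
collar rect 631.3 205.8 47.2 47.4 76.1 mean [0.631  0.2058 0.0067] 209 z 0.0067
bar rect 650.9 -13.6 79.7 35.8 22.0 mean [ 0.6506 -0.0138  0.0065] 305 z 0.0064
pulley rect 537.5 -140.9 75.4 360.7 48.3 mean [ 0.6423 -0.2352  0.0109] 514 z 0.0067
block rect 492.5 -404.2 60.0 61.5 1.6 mean [ 0.4923 -0.4039  0.0069] 416 z 0.007
A 0.02 201 rect 430.1 121.1 61.6 58.0 83.0 mean [0.4315 0.117  0.0358] zmed 0.0353
A 0.055 207 rect 432.3 121.2 22.9 65.2 74.3 mean [0.4318 0.1202 0.0691] zmed 0.0697
B 0.02 213 rect 441.3 -103.4 46.8 92.0 76.9 mean [ 0.4352 -0.1056  0.0355] zmed 0.0353
B 0.055 138 rect 442.8 -106.3 45.4 45.9 65.0 mean [ 0.4422 -0.102   0.0692] zmed 0.0693
B 0.09 139 rect 441.2 -108.1 32.3 32.2 89.2 mean [ 0.4414 -0.1082  0.0992] zmed 0.0993
[ 0.41268521  0.00454251 -0.00074303] [ 0.59474692  0.09054869 -0.00233228]
```

View pics/crop0.png

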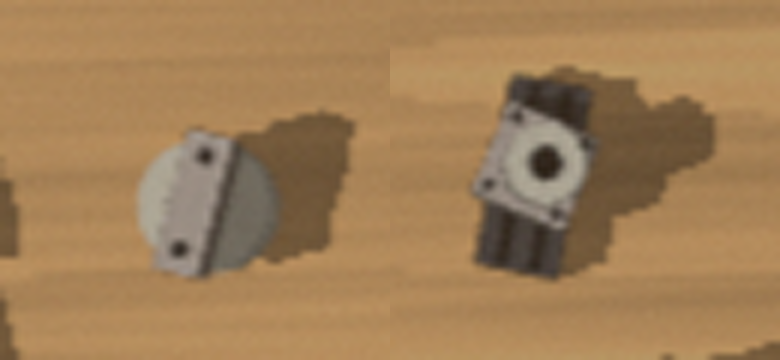

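Left pile: narrow bar on the pulley. Right pile: collar on the block on the jaw. Next I'll re-measure the two leaking tray masks and write a planner that turns world goals into tool-axis rows.

```bash
cat > plan.py <<'E'
import numpy as np, sys
from scipy.spatial.transform import Rotation as Ro
def cur():
    from bench import ctrl
    o=ctrl.get_obs(); R=Ro.from_quat(np.roll(o['eef_rot'],-1)).as_matrix()
    print('t',round(o['time_s'],2),'pos',(o['eef_pos']*1000).round(1),'yaw',np.degrees(np.arctan2(R[1,0],R[0,0])).round(1),'tilt',np.degrees(np.arccos(-R[2,2])).round(2),'open',round(o['opening']*85.4,1),'F',o['wrist_force'].round(1),'g',round(o['grasp_force'],1),'q6',o['q'][5].round(2))
    return o['eef_pos']*1000,R
def go(state,segs):
    """segs: (x,y,z mm,yaw deg,rows,grip); yaw None keeps. prints 10-row calls in tool axes"""
    p,R=state[0].copy(),state[1].copy(); rows=[]
    for x,y,z,yaw,n,g in segs:
        t=np.array([x if x is not None else p[0],y if y is not None else p[1],z if z is not None else p[2]],float)
        for k in range(n,0,-1):
            d=(R.T@((t-p)/k)).round()
            r=0.
            if yaw is not None:
                e=yaw-np.degrees(np.arctan2(R[1,0],R[0,0])); e=(e+90)%180-90 if abs(e)>180 else e
                r=round(-np.radians(e)/k,3)
            p=p+R@d; R=R@Ro.from_rotvec([0,0,r]).as_matrix()
            rows.append([int(d[0]),int(d[1]),int(d[2]),0,0,r,g])
    for i in range(0,len(rows),10): print(str(rows[i:i+10]).replace('-0,','0,').replace(' ',''), len(rows[i:i+10]))
    print('end',p.round(1)); return p,R
E
python3 - <<'E'
from h import *
d=dict(np.load('pics/top0.npz')); P=pts(d); hsv=cv2.cvtColor(d['frame'],cv2.COLOR_BGR2HSV)
m=((hsv[...,1]<70)&(hsv[...,2]>110)&(P[...,2]<.02)).astype(np.uint8)
for n,(u,v) in dict(jaw=(177,216),pulley=(389,151)).items():
    k=np.zeros_like(m); k[v-24:v+24,u-24:u+24]=m[v-24:v+24,u-24:u+24]
    k=cv2.morphologyEx(k,cv2.MORPH_OPEN,np.ones((5,5),np.uint8)); _,l=cv2.connectedComponents(k,connectivity=4); w=P[l==l[v,u]]
    r=cv2.minAreaRect((w[:,:2]*1000).astype(np.float32)); print(n,np.round(np.hstack([r[0],r[1],r[2]]),1),w.mean(0).round(4))
from plan import *
s=cur(); go(s,[(441,-108,180,None,10,60),(441,-108,130,None,5,60),(441,-108,75.5,None,5,60)])
E
```

```text
jaw [464.6 395.3 105.9  57.3  20.1] [0.4621 0.3963 0.0064]
pulley [ 643.8 -237.2   72.2   74.5   87. ] [ 0.644  -0.2369  0.0067]
t 0.1 pos [ 230.1 -526.4  230.5] yaw 23.6 tilt 0.09 open 85.2 F [1.  0.2 0. ] g 0.0 q6 -0.21
[[36,-30,5,0,0,0.0,60],[36,-30,5,0,0,0.0,60],[36,-30,5,0,0,0.0,60],[36,-30,5,0,0,0.0,60],[36,-30,5,0,0,0.0,60],[36,-30,5,0,0,0.0,60],[36,-30,5,0,0,0.0,60],[36,-30,5,0,0,0.0,60],[36,-29,6,0,0,0.0,60],[37,-30,5,0,0,0.0,60]] 10
[[0,0,10,0,0,0.0,60],[0,0,10,0,0,0.0,60],[0,0,10,0,0,0.0,60],[0,0,10,0,0,0.0,60],[0,0,10,0,0,0.0,60],[0,0,11,0,0,0.0,60],[0,0,11,0,0,0.0,60],[0,0,11,0,0,0.0,60],[0,0,11,0,0,0.0,60],[0,0,11,0,0,0.0,60]] 10
end [ 441.2 -107.7   75.1]
```

Call:
jog_arm(series=[[[36,-30,5,0,0,0,60],[36,-30,5,0,0,0,60],[36,-30,5,0,0,0,60],[36,-30,5,0,0,0,60],[36,-30,5,0,0,0,60],[36,-30,5,0,0,0,60],[36,-30,5,0,0,0,60],[36,-30,5,0,0,0,60],[36,-29,6,0,0,0,60],[37,-30,5,0,0,0,60]]])

```text
time_s: 1.1
eef_pos: [0.4416, -0.1066, 0.1799]
eef_rot: [0.0, 0.979, 0.204, -0.0]
wrist_force: [0.8, -0.4, 0.2]
opening: 0.703
grasp_force: 0.0
```

Call:
jog_arm(series=[[[0,0,10,0,0,0,60],[0,0,10,0,0,0,60],[0,0,10,0,0,0,60],[0,0,10,0,0,0,60],[0,0,10,0,0,0,60],[0,0,6,0,0,0,60],[0,0,4,0,0,0,60],[0,0,0,0,0,0,60],[0,0,0,0,0,0,60],[0,0,0,0,0,0,60]]])

```text
time_s: 2.1
eef_pos: [0.4417, -0.1086, 0.1207]
eef_rot: [0.0, 0.979, 0.204, 0.0]
wrist_force: [-0.5, -0.3, -0.3]
opening: 0.698
grasp_force: 0.0
```

```bash
python3 - <<'E'
from h import *
from plan import *
s=cur(); c=shot('wrist','w0'); shot('scene','s1')
f=cv2.imread('pics/s1.png')[150:260,220:360]
cv2.imwrite('pics/cmp1.png',np.hstack([cv2.resize(c['frame'],(480,300)),cv2.resize(f,(300,300))[:, :]]))
E
```

```text
t 2.1 pos [ 441.7 -108.6  120.7] yaw 23.6 tilt 0.05 open 59.6 F [-0.5 -0.3 -0.3] g 0.0 q6 0.66
```

View pics/cmp1.png

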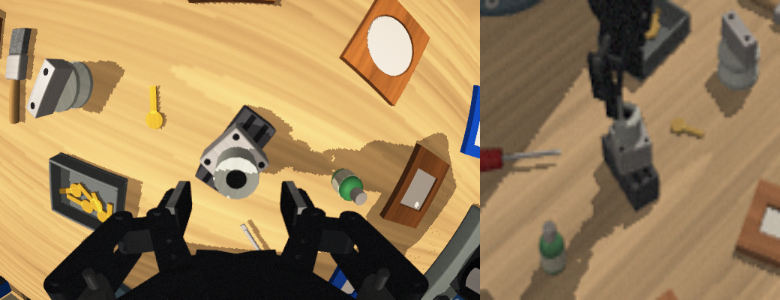

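The wrist view shows the collar at (236,180), centred between the open fingers. I'll go down and grip it.

Call:
jog_arm(series=[[[0,0,10,0,0,0,60],[0,0,12,0,0,0,60],[0,0,12,0,0,0,60],[0,0,8,0,0,0,60],[0,0,3,0,0,0,60],[0,0,0,0,0,0,60],[0,0,0,0,0,0,28],[0,0,0,0,0,0,28],[0,0,0,0,0,0,28],[0,0,0,0,0,0,28]]])

```text
time_s: 3.2
eef_pos: [0.442, -0.1088, 0.076]
eef_rot: [0.001, 0.979, 0.204, 0.001]
wrist_force: [0.2, -0.8, 4.0]
opening: 0.403
grasp_force: 59.8
```

Call:
jog_arm(series=[[[0,0,0,0,0,0,28],[0,0,0,0,0,0,28],[0,0,0,0,0,0,28],[0,0,-4,0,0,0,28],[0,0,-8,0,0,0,28],[0,0,-14,0,0,0,28],[0,0,-18,0,0,0,28],[0,0,-20,0,0,0,28],[0,0,-16,0,0,0,28],[0,0,0,0,0,0,28]]])

```text
time_s: 4.2
eef_pos: [0.4427, -0.1091, 0.1577]
eef_rot: [0.001, 0.979, 0.205, 0.002]
wrist_force: [0.2, 0.2, -1.0]
opening: 0.4
grasp_force: 59.7
```

```bash
python3 - <<'E'
from plan import *
s=cur(); go(s,[(631,206,150,None,10,28),(631,206,60,None,5,28),(631,206,16,None,5,28)])
E
```

```text
t 4.2 pos [ 442.7 -109.1  157.7] yaw 23.6 tilt 0.26 open 34.2 F [ 0.2  0.2 -1. ] g 59.7 q6 0.66
[[30,-21,1,0,0,0.0,28],[30,-21,1,0,0,0.0,28],[30,-21,1,0,0,0.0,28],[30,-21,1,0,0,0.0,28],[30,-22,1,0,0,0.0,28],[30,-21,1,0,0,0.0,28],[30,-22,0,0,0,0.0,28],[30,-21,1,0,0,0.0,28],[29,-22,0,0,0,0.0,28],[30,-21,1,0,0,0.0,28]] 10
[[0,0,18,0,0,0.0,28],[0,0,18,0,0,0.0,28],[0,0,18,0,0,0.0,28],[0,0,18,0,0,0.0,28],[-1,-1,18,0,0,0.0,28],[0,0,9,0,0,0.0,28],[0,0,9,0,0,0.0,28],[0,0,9,0,0,0.0,28],[0,0,8,0,0,0.0,28],[0,0,9,0,0,0.0,28]] 10
end [630.6 206.   15.8]
```

Call:
jog_arm(series=[[[30,-21,1,0,0,0,28],[30,-21,1,0,0,0,28],[30,-21,1,0,0,0,28],[30,-21,1,0,0,0,28],[30,-22,1,0,0,0,28],[30,-21,1,0,0,0,28],[30,-22,0,0,0,0,28],[30,-21,1,0,0,0,28],[29,-22,0,0,0,0,28],[30,-21,1,0,0,0,28]]])

```text
time_s: 5.2
eef_pos: [0.6298, 0.2078, 0.1458]
eef_rot: [-0.0, 0.979, 0.205, -0.001]
wrist_force: [0.2, -0.5, -0.9]
opening: 0.398
grasp_force: 59.8
```

Call:
jog_arm(series=[[[0,0,15,0,0,0,28],[0,0,20,0,0,0,28],[0,0,20,0,0,0,28],[0,0,20,0,0,0,28],[0,0,15,0,0,0,28],[0,0,10,0,0,0,28],[0,0,10,0,0,0,28],[0,0,5,0,0,0,28],[0,0,0,0,0,0,28],[0,0,0,0,0,0,28]]])

```text
time_s: 6.2
eef_pos: [0.6306, 0.2065, 0.0329]
eef_rot: [0.0, 0.979, 0.204, 0.001]
wrist_force: [0.5, -0.4, -1.2]
opening: 0.398
grasp_force: 59.8
```

```bash
python3 - <<'E'
from h import *
from plan import *
s=cur(); c=shot('scene','s2'); cv2.imwrite('pics/s2c.png',cv2.resize(c['frame'][120:240,340:480],None,fx=4,fy=4))
E
```

```text
t 6.2 pos [630.6 206.5  32.9] yaw 23.6 tilt 0.06 open 34.0 F [ 0.5 -0.4 -1.2] g 59.8 q6 1.3
```

View pics/s2c.png

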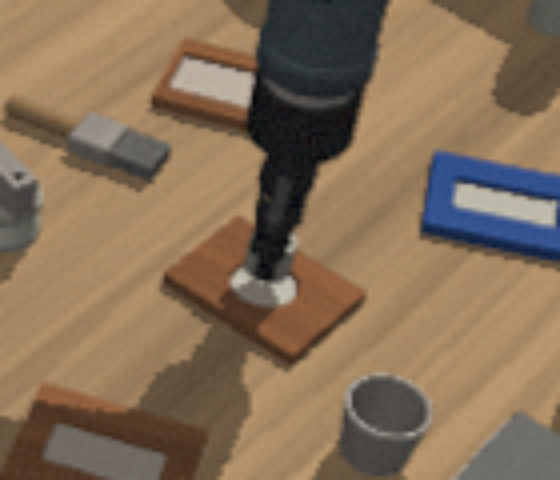

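The crop shows the collar above the recess at (262,285). I'll lower it and release.

Call:
jog_arm(series=[[[0,0,6,0,0,0,28],[0,0,6,0,0,0,28],[0,0,4,0,0,0,28],[0,0,2,0,0,0,28],[0,0,0,0,0,0,28],[0,0,0,0,0,0,28],[0,0,0,0,0,0,38],[0,0,0,0,0,0,45],[0,0,0,0,0,0,60],[0,0,0,0,0,0,60]]])

```text
time_s: 7.25
eef_pos: [0.6302, 0.2065, 0.0145]
eef_rot: [0.0, 0.979, 0.204, 0.0]
wrist_force: [-1.1, 0.3, 0.1]
opening: 0.705
grasp_force: 0.0
```

Call:
jog_arm(series=[[[0,0,0,0,0,0,60],[0,0,0,0,0,0,60],[0,0,-6,0,0,0,60],[0,0,-12,0,0,0,60],[0,0,-20,0,0,0,60],[0,0,-25,0,0,0,60],[0,0,-25,0,0,0,60],[0,0,-25,0,0,0,60],[0,0,-17,0,0,0,70],[0,0,0,0,0,0,70]]])

```text
time_s: 8.25
eef_pos: [0.6323, 0.2068, 0.1485]
eef_rot: [0.0, 0.979, 0.205, 0.003]
wrist_force: [0.0, -0.8, 0.3]
opening: 0.823
grasp_force: 0.0
```

```bash
python3 - <<'E'
from h import *
from plan import *
s=cur(); c=shot('top','t1'); P=pts(c)
def rect(n,v0,v1,u0,u1,lo,hi):
    w=P[v0:v1,u0:u1].reshape(-1,3); w=w[(w[:,2]>lo)&(w[:,2]<hi)]
    r=cv2.minAreaRect((w[:,:2]*1000).astype(np.float32)); print(n,np.round(np.hstack([r[0],r[1],r[2]]),1),w.mean(0).round(4),len(w))
rect('block',195,245,330,370,.055,.085);rect('jaw',195,245,330,370,.02,.05);rect('collar',135,182,215,265,.025,.05);rect('bar',205,245,250,290,.06,.085)
go(s,[(442.5,-105,140,-25,10,70),(442.5,-105,60,-25,5,70),(442.5,-105,43,-25,5,70)])
E
```

```text
t 8.25 pos [632.3 206.8 148.5] yaw 23.6 tilt 0.39 open 70.3 F [ 0.  -0.8  0.3] g 0.0 q6 1.3
block [ 443.  -106.5   45.7   46.2   65. ] [ 0.4427 -0.1059  0.0692] 279
jaw [ 441.3 -103.5   46.9   92.    77.2] [ 0.4349 -0.1055  0.0355] 215
collar [630.6 206.1  35.7  33.   43.8] [0.6294 0.2051 0.0356] 129
bar [432.3 121.1  22.9  65.5  75.2] [0.432  0.1205 0.0691] 201
[[-30,21,1,0,0,np.float64(0.085),70],[-28,23,1,0,0,np.float64(0.085),70],[-26,26,1,0,0,np.float64(0.085),70],[-24,28,1,0,0,np.float64(0.085),70],[-21,30,0,0,0,np.float64(0.085),70],[-18,31,1,0,0,np.float64(0.085),70],[-16,33,0,0,0,np.float64(0.085),70],[-13,34,1,0,0,np.float64(0.084),70],[-10,35,0,0,0,np.float64(0.085),70],[-7,36,1,0,0,np.float64(0.084),70]] 10
[[0,0,16,0,0,np.float64(0.0),70],[0,0,16,0,0,np.float64(0.0),70],[0,0,16,0,0,np.float64(0.0),70],[0,0,16,0,0,np.float64(0.0),70],[-1,0,16,0,0,np.float64(0.0),70],[0,0,3,0,0,np.float64(0.0),70],[0,0,3,0,0,np.float64(0.0),70],[0,0,4,0,0,np.float64(0.0),70],[0,0,3,0,0,np.float64(0.0),70],[0,0,4,0,0,np.float64(0.0),70]] 10
end [ 442.3 -104.6   43. ]
```

The collar is in place, with its top about 37 mm up and its centre on the recess. The block is next.

Call:
jog_arm(series=[[[-30,21,1,0,0,0.085,70],[-28,23,1,0,0,0.085,70],[-26,26,1,0,0,0.085,70],[-24,28,1,0,0,0.085,70],[-21,30,0,0,0,0.085,70],[-18,31,1,0,0,0.085,70],[-16,33,0,0,0,0.085,70],[-13,34,1,0,0,0.084,70],[-10,35,0,0,0,0.085,70],[-7,36,1,0,0,0.084,70]]])

```text
time_s: 9.3
eef_pos: [0.4384, -0.106, 0.1359]
eef_rot: [-0.0, 0.976, -0.218, -0.001]
wrist_force: [1.0, -0.9, -0.5]
opening: 0.822
grasp_force: 0.0
```

Call:
jog_arm(series=[[[0,0,10,0,0,0,70],[0,0,12,0,0,0,70],[0,0,8,0,0,0,70],[0,0,6,0,0,0,70],[0,0,4,0,0,0,70],[0,0,0,0,0,0,70],[0,0,0,0,0,0,70],[0,0,0,0,0,0,70],[0,0,0,0,0,0,70],[0,0,0,0,0,0,70]]])

```text
time_s: 10.3
eef_pos: [0.4405, -0.1056, 0.0976]
eef_rot: [0.0, 0.976, -0.216, 0.0]
wrist_force: [-0.2, 0.2, 0.1]
opening: 0.819
grasp_force: 0.0
```

```bash
sed -i 's/r=round(-np.radians(e)\/k,3)/r=float(round(-np.radians(e)\/k,3))/' plan.py; python3 - <<'E'
from plan import *
s=cur(); go(s,[(443,-106.5,70,-25,5,70),(443,-106.5,43,-25,5,70)])
E
```

```text
t 10.3 pos [ 440.5 -105.6   97.6] yaw -25.0 tilt 0.04 open 69.9 F [-0.2  0.2  0.1] g 0.0 q6 1.51
[[1,0,6,0,0,0.0,70],[0,0,5,0,0,0.0,70],[1,0,6,0,0,0.0,70],[0,0,5,0,0,0.0,70],[1,0,6,0,0,0.0,70],[0,0,5,0,0,0.0,70],[0,0,5,0,0,0.0,70],[0,0,6,0,0,0.0,70],[0,0,5,0,0,0.0,70],[0,0,6,0,0,0.0,70]] 10
end [ 443.2 -106.9   42.6]
```

Call:
jog_arm(series=[[[1,0,10,0,0,0,70],[1,0,12,0,0,0,70],[1,0,12,0,0,0,70],[0,0,10,0,0,0,70],[0,0,7,0,0,0,70],[0,0,4,0,0,0,70],[0,0,0,0,0,0,70],[0,0,0,0,0,0,38],[0,0,0,0,0,0,38],[0,0,0,0,0,0,38]]])

```text
time_s: 11.3
eef_pos: [0.4436, -0.1071, 0.043]
eef_rot: [0.0, 0.976, -0.216, 0.001]
wrist_force: [-0.1, -0.3, 2.5]
opening: 0.527
grasp_force: 62.0
```

Call:
jog_arm(series=[[[0,0,0,0,0,0,38],[0,0,0,0,0,0,38],[0,0,0,0,0,0,38],[0,0,-4,0,0,0,38],[0,0,-8,0,0,0,38],[0,0,-14,0,0,0,38],[0,0,-18,0,0,0,38],[0,0,-20,0,0,0,38],[0,0,-16,0,0,0,38],[0,0,0,0,0,0,38]]])

```text
time_s: 12.3
eef_pos: [0.4443, -0.1074, 0.1245]
eef_rot: [0.001, 0.976, -0.216, 0.002]
wrist_force: [0.2, -0.6, -2.3]
opening: 0.531
grasp_force: 61.7
```

```bash
python3 - <<'E'
from plan import *
s=cur(); go(s,[(492.5,-404,100,1.6,10,38),(492.5,-404,30,1.6,5,38)])
E
```

```text
t 12.3 pos [ 444.3 -107.4  124.5] yaw -25.0 tilt 0.25 open 45.3 F [ 0.2 -0.6 -2.3] g 61.7 q6 1.51
[[17,25,3,0,0,-0.046,38],[16,26,2,0,0,-0.046,38],[14,26,3,0,0,-0.046,38],[13,27,2,0,0,-0.047,38],[12,27,3,0,0,-0.046,38],[11,28,2,0,0,-0.047,38],[9,29,3,0,0,-0.046,38],[8,29,2,0,0,-0.047,38],[7,29,3,0,0,-0.046,38],[6,30,2,0,0,-0.047,38]] 10
[[0,0,14,0,0,0.0,38],[0,0,14,0,0,0.0,38],[0,0,14,0,0,0.0,38],[0,0,14,0,0,0.0,38],[0,0,14,0,0,0.0,38]] 5
end [ 492.9 -404.4   30.3]
```

Call:
jog_arm(series=[[[17,25,3,0,0,-0.046,38],[16,26,2,0,0,-0.046,38],[14,26,3,0,0,-0.046,38],[13,27,2,0,0,-0.047,38],[12,27,3,0,0,-0.046,38],[11,28,2,0,0,-0.047,38],[9,29,3,0,0,-0.046,38],[8,29,2,0,0,-0.047,38],[7,29,3,0,0,-0.046,38],[6,30,2,0,0,-0.047,38]]])

```text
time_s: 13.3
eef_pos: [0.4905, -0.4039, 0.0953]
eef_rot: [-0.001, 1.0, 0.015, -0.001]
wrist_force: [0.5, -0.2, -2.0]
opening: 0.528
grasp_force: 61.7
```

Call:
jog_arm(series=[[[0,0,14,0,0,0,38],[0,0,14,0,0,0,38],[0,0,14,0,0,0,38],[0,0,14,0,0,0,38],[0,0,10,0,0,0,38],[0,0,0,0,0,0,38],[0,0,0,0,0,0,38],[0,0,0,0,0,0,38],[0,0,0,0,0,0,38],[0,0,0,0,0,0,38]]])

```text
time_s: 14.3
eef_pos: [0.4915, -0.404, 0.0321]
eef_rot: [0.001, 1.0, 0.014, 0.0]
wrist_force: [-1.0, 0.1, -2.2]
opening: 0.527
grasp_force: 61.9
```

```bash
python3 - <<'E'
from plan import *
s=cur(); go(s,[(492.5,-404,15,1.6,5,38)])
E
```

```text
t 14.3 pos [ 491.5 -404.    32.1] yaw 1.6 tilt 0.08 open 45.0 F [-1.   0.1 -2.2] g 61.9 q6 0.67
[[0,0,3,0,0,-0.0,38],[0,0,4,0,0,-0.0,38],[0,0,3,0,0,-0.0,38],[0,0,4,0,0,-0.0,38],[1,0,3,0,0,-0.0,38]] 5
end [ 492.5 -404.    15.1]
```

Call:
jog_arm(series=[[[1,0,6,0,0,0,38],[0,0,5,0,0,0,38],[0,0,4,0,0,0,38],[0,0,2,0,0,0,38],[0,0,0,0,0,0,38],[0,0,0,0,0,0,38],[0,0,0,0,0,0,48],[0,0,0,0,0,0,56],[0,0,0,0,0,0,66],[0,0,0,0,0,0,66]]])

```text
time_s: 15.3
eef_pos: [0.4923, -0.4038, 0.0145]
eef_rot: [0.0, 1.0, 0.014, 0.0]
wrist_force: [0.5, -0.3, -0.6]
opening: 0.771
grasp_force: 0.0
```

Call:
jog_arm(series=[[[0,0,0,0,0,0,66],[0,0,0,0,0,0,66],[0,0,-6,0,0,0,66],[0,0,-12,0,0,0,66],[0,0,-20,0,0,0,66],[0,0,-25,0,0,0,66],[0,0,-25,0,0,0,66],[0,0,-20,0,0,0,66],[0,0,-10,0,0,0,66],[0,0,0,0,0,0,66]]])

```text
time_s: 16.3
eef_pos: [0.4931, -0.4046, 0.1349]
eef_rot: [0.002, 1.0, 0.014, 0.001]
wrist_force: [-0.4, -0.5, 0.0]
opening: 0.767
grasp_force: 0.0
```

```bash
python3 - <<'E'
from h import *
from plan import *
s=cur(); c=shot('top','t2'); P=pts(c)
def rect(n,v0,v1,u0,u1,lo,hi):
    w=P[v0:v1,u0:u1].reshape(-1,3); w=w[(w[:,2]>lo)&(w[:,2]<hi)]
    r=cv2.minAreaRect((w[:,:2]*1000).astype(np.float32)); print(n,np.round(np.hstack([r[0],r[1],r[2]]),1),w.mean(0).round(4),len(w))
rect('jaw',195,245,330,370,.02,.05);rect('block',180,220,428,470,.03,.055)
go(s,[(442,-104.5,110,-13.2,10,66),(442,-104.5,60,-13.2,5,66)])
E
```

```text
t 16.3 pos [ 493.1 -404.6  134.9] yaw 1.6 tilt 0.25 open 65.5 F [-0.4 -0.5  0. ] g 0.0 q6 0.67
jaw [ 440.5 -107.    40.    92.    77.2] [ 0.4403 -0.1068  0.0354] 458
block [ 495.9 -386.7   15.2   31.2   88.7] [ 0.4969 -0.3836  0.0387] 48
[[-4,-30,2,0,0,0.026,66],[-5,-30,2,0,0,0.026,66],[-6,-30,2,0,0,0.026,66],[-7,-30,3,0,0,0.026,66],[-7,-30,2,0,0,0.026,66],[-8,-29,3,0,0,0.026,66],[-9,-29,2,0,0,0.026,66],[-10,-29,3,0,0,0.025,66],[-10,-28,2,0,0,0.026,66],[-11,-29,3,0,0,0.025,66]] 10
[[0,0,10,0,0,0.0,66],[0,0,10,0,0,0.0,66],[0,0,10,0,0,0.0,66],[0,0,10,0,0,0.0,66],[-1,0,10,0,0,0.0,66]] 5
end [ 441.6 -104.2   59.8]
```

Call:
jog_arm(series=[[[-4,-30,2,0,0,0.026,66],[-5,-30,2,0,0,0.026,66],[-6,-30,2,0,0,0.026,66],[-7,-30,3,0,0,0.026,66],[-7,-30,2,0,0,0.026,66],[-8,-29,3,0,0,0.026,66],[-9,-29,2,0,0,0.026,66],[-10,-29,3,0,0,0.025,66],[-10,-28,2,0,0,0.026,66],[-11,-26,3,0,0,0.025,66]]])

```text
time_s: 17.35
eef_pos: [0.4395, -0.1043, 0.1069]
eef_rot: [-0.0, 0.993, -0.115, -0.001]
wrist_force: [-0.1, 0.0, 0.4]
opening: 0.776
grasp_force: 0.0
```

Call:
jog_arm(series=[[[0,0,10,0,0,0,66],[0,0,15,0,0,0,66],[0,0,15,0,0,0,66],[0,0,10,0,0,0,66],[0,0,6,0,0,0,66],[0,0,4,0,0,0,66],[0,0,0,0,0,0,66],[0,0,0,0,0,0,66],[0,0,0,0,0,0,66],[0,0,0,0,0,0,66]]])

```text
time_s: 18.35
eef_pos: [0.4412, -0.1062, 0.0488]
eef_rot: [0.0, 0.993, -0.115, 0.0]
wrist_force: [0.3, 0.2, -0.4]
opening: 0.769
grasp_force: 0.0
```

```bash
python3 - <<'E'
from h import *
from plan import *
s=cur(); c=shot('top','t3'); P=pts(c)
def rect(n,v0,v1,u0,u1,lo,hi):
    w=P[v0:v1,u0:u1].reshape(-1,3); w=w[(w[:,2]>lo)&(w[:,2]<hi)]
    r=cv2.minAreaRect((w[:,:2]*1000).astype(np.float32)); print(n,np.round(np.hstack([r[0],r[1],r[2]]),1),w.mean(0).round(4),np.median(w[:,2]),len(w))
rect('block',180,220,428,470,.03,.055)
go(s,[(440.5,-107,8,-13,5,66)])
E
```

```text
t 18.35 pos [ 441.2 -106.2   48.8] yaw -13.2 tilt 0.06 open 65.7 F [ 0.3  0.2 -0.4] g 0.0 q6 1.3
block [ 491.2 -403.1   46.    46.9    1.2] [ 0.491  -0.4013  0.0402] 0.0403699996509197 277
[[0,0,8,0,0,-0.001,66],[0,0,8,0,0,-0.001,66],[0,0,8,0,0,-0.0,66],[0,0,8,0,0,-0.001,66],[-1,1,9,0,0,-0.0,66]] 5
end [ 440.1 -107.     7.8]
```

The block is seated: its top is flat at 41 mm and its centre is within 1.5 mm of the recess. Next I'll grip the jaw.

Call:
jog_arm(series=[[[-1,1,10,0,0,0,66],[0,0,12,0,0,0,66],[0,0,10,0,0,0,66],[0,0,6,0,0,0,66],[0,0,3,0,0,0,66],[0,0,0,0,0,0,66],[0,0,0,0,0,0,66],[0,0,0,0,0,0,32],[0,0,0,0,0,0,32],[0,0,0,0,0,0,32]]])

```text
time_s: 19.4
eef_pos: [0.4401, -0.1071, 0.0079]
eef_rot: [0.0, 0.993, -0.115, 0.001]
wrist_force: [-1.6, -0.9, 5.7]
opening: 0.456
grasp_force: 61.2
```

Call:
jog_arm(series=[[[0,0,0,0,0,0,32],[0,0,0,0,0,0,32],[0,0,0,0,0,0,32],[0,0,-4,0,0,0,32],[0,0,-10,0,0,0,32],[0,0,-20,0,0,0,32],[0,0,-30,0,0,0,32],[0,0,-30,0,0,0,32],[0,0,-30,0,0,0,32],[0,0,-16,0,0,0,32]]])

```text
time_s: 20.4
eef_pos: [0.4404, -0.107, 0.1501]
eef_rot: [0.001, 0.993, -0.115, 0.002]
wrist_force: [0.6, 0.2, -4.1]
opening: 0.455
grasp_force: 61.5
```

```bash
python3 - <<'E'
from plan import *
s=cur(); go(s,[(463.5,395.8,120,20.1,15,32),(463.5,395.8,80,20.1,5,32)])
E
```

```text
t 20.4 pos [ 440.4 -107.   150.1] yaw -13.2 tilt 0.18 open 38.8 F [ 0.6  0.2 -4.1] g 61.5 q6 1.3
[[-6,-33,2,0,0,-0.039,32],[-5,-33,2,0,0,-0.039,32],[-4,-33,2,0,0,-0.039,32],[-2,-34,2,0,0,-0.039,32],[-1,-34,2,0,0,-0.039,32],[0,-34,2,0,0,-0.039,32],[2,-33,2,0,0,-0.039,32],[3,-33,2,0,0,-0.038,32],[4,-33,2,0,0,-0.039,32],[6,-33,2,0,0,-0.038,32]] 10
[[7,-33,2,0,0,-0.039,32],[8,-33,2,0,0,-0.038,32],[9,-32,2,0,0,-0.039,32],[11,-32,2,0,0,-0.038,32],[11,-31,1,0,0,-0.039,32],[0,0,8,0,0,0.0,32],[0,0,8,0,0,0.0,32],[0,0,8,0,0,0.0,32],[0,0,8,0,0,0.0,32],[0,-1,8,0,0,0.0,32]] 10
end [463.  396.1  80.5]
```

Call:
jog_arm(series=[[[-6,-33,2,0,0,-0.039,32],[-5,-33,2,0,0,-0.039,32],[-4,-33,2,0,0,-0.039,32],[-2,-34,2,0,0,-0.039,32],[-1,-34,2,0,0,-0.039,32],[0,-34,2,0,0,-0.039,32],[2,-33,2,0,0,-0.039,32],[3,-33,2,0,0,-0.038,32],[4,-33,2,0,0,-0.039,32],[6,-33,2,0,0,-0.038,32]]])

```text
time_s: 21.4
eef_pos: [0.4543, 0.2294, 0.1273]
eef_rot: [0.0, 0.997, 0.08, -0.0]
wrist_force: [0.3, 0.4, -4.7]
opening: 0.462
grasp_force: 61.7
```

Call:
jog_arm(series=[[[7,-33,2,0,0,-0.039,32],[8,-33,2,0,0,-0.038,32],[9,-32,2,0,0,-0.039,32],[11,-32,2,0,0,-0.038,32],[11,-31,1,0,0,-0.039,32],[0,0,20,0,0,0,32],[0,0,25,0,0,0,32],[0,0,25,0,0,0,32],[0,0,15,0,0,0,32],[0,0,0,0,0,0,32]]])

```text
time_s: 22.4
eef_pos: [0.4602, 0.3943, 0.0306]
eef_rot: [0.001, 0.985, 0.174, -0.003]
wrist_force: [-0.2, -0.2, -5.4]
opening: 0.463
grasp_force: 61.9
```

```bash
python3 - <<'E'
from h import *
from plan import *
s=cur(); go(s,[(463.5,395.8,15.5,20.1,5,32)])
c=shot('scene','s3'); cv2.imwrite('pics/s3c.png',cv2.resize(c['frame'][100:200,330:470],None,fx=4,fy=4))
E
```

```text
t 22.4 pos [460.2 394.3  30.6] yaw 20.1 tilt 0.34 open 39.5 F [-0.2 -0.2 -5.4] g 61.9 q6 1.73
[[1,0,3,0,0,-0.0,32],[1,0,3,0,0,-0.0,32],[1,0,3,0,0,-0.0,32],[0,0,3,0,0,-0.0,32],[1,0,3,0,0,-0.0,32]] 5
end [463.9 395.6  15.6]
```

View pics/s3c.png

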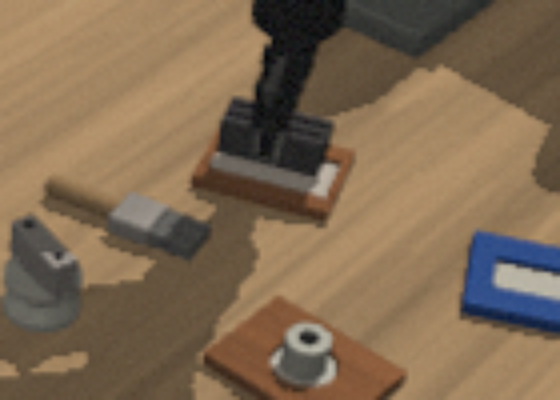

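The crop shows the jaw at (275,140) aligned over its recess, and the collar upright in its tray at (305,355). I'll lower the jaw and check the height before letting go.

Call:
jog_arm(series=[[[1,0,4,0,0,0,32],[1,0,4,0,0,0,32],[0,0,3,0,0,0,32],[0,0,2,0,0,0,32],[0,0,0,0,0,0,32],[0,0,0,0,0,0,32],[0,0,0,0,0,0,32],[0,0,0,0,0,0,32],[0,0,0,0,0,0,32],[0,0,0,0,0,0,32]]])

```text
time_s: 23.45
eef_pos: [0.4643, 0.3963, 0.0203]
eef_rot: [-0.0, 0.985, 0.175, 0.0]
wrist_force: [-1.0, 0.1, -5.1]
opening: 0.454
grasp_force: 62.0
```

Call:
jog_arm(series=[[[0,0,2,0,0,0,32],[0,0,2,0,0,0,32],[0,0,1,0,0,0,32],[0,0,0,0,0,0,32],[0,0,0,0,0,0,32],[0,0,0,0,0,0,42],[0,0,0,0,0,0,50],[0,0,0,0,0,0,60],[0,0,0,0,0,0,60],[0,0,0,0,0,0,60]]])

```text
time_s: 24.45
eef_pos: [0.4646, 0.3964, 0.0156]
eef_rot: [-0.0, 0.985, 0.174, 0.0]
wrist_force: [0.5, 0.7, -0.8]
opening: 0.704
grasp_force: 0.0
```

Call:
jog_arm(series=[[[0,0,0,0,0,0,60],[0,0,0,0,0,0,60],[0,0,-6,0,0,0,60],[0,0,-12,0,0,0,60],[0,0,-20,0,0,0,60],[0,0,-25,0,0,0,60],[0,0,-25,0,0,0,60],[0,0,-20,0,0,0,60],[0,0,-10,0,0,0,60],[0,0,0,0,0,0,60]]])

```text
time_s: 25.45
eef_pos: [0.4655, 0.397, 0.1358]
eef_rot: [-0.001, 0.985, 0.175, 0.002]
wrist_force: [-0.7, -0.4, 0.3]
opening: 0.705
grasp_force: 0.0
```

```bash
python3 - <<'E'
from plan import *
s=cur(); go(s,[(432.3,121.1,120,-15.2,9,60),(432.3,121.1,120,-15.2,1,60),(432.3,121.1,75,-15.2,10,60)])
E
```

```text
t 25.45 pos [465.5 397.  135.8] yaw 20.1 tilt 0.24 open 60.2 F [-0.7 -0.4  0.3] g 0.0 q6 1.73
[[-14,28,2,0,0,0.068,60],[-12,28,2,0,0,0.069,60],[-10,29,2,0,0,0.068,60],[-8,30,2,0,0,0.069,60],[-6,30,1,0,0,0.068,60],[-4,31,2,0,0,0.069,60],[-2,31,1,0,0,0.068,60],[0,31,2,0,0,0.069,60],[2,30,1,0,0,0.068,60],[0,0,0,0,0,0.0,60]] 10
[[0,0,5,0,0,0.0,60],[0,0,4,0,0,0.0,60],[0,0,5,0,0,0.0,60],[0,0,4,0,0,0.0,60],[0,0,5,0,0,0.0,60],[0,0,4,0,0,0.0,60],[0,0,5,0,0,0.0,60],[0,0,4,0,0,0.0,60],[0,0,5,0,0,0.0,60],[0,1,4,0,0,0.0,60]] 10
end [432.  120.7  75.1]
```

Call:
jog_arm(series=[[[-14,28,2,0,0,0.068,60],[-12,28,2,0,0,0.069,60],[-10,29,2,0,0,0.068,60],[-8,30,2,0,0,0.069,60],[-6,30,1,0,0,0.068,60],[-4,31,2,0,0,0.069,60],[-2,31,1,0,0,0.068,60],[0,31,2,0,0,0.069,60],[2,30,1,0,0,0.068,60],[0,0,0,0,0,0,60]]])

```text
time_s: 26.45
eef_pos: [0.4294, 0.1183, 0.117]
eef_rot: [0.001, 0.991, -0.135, -0.001]
wrist_force: [1.3, 0.8, 0.5]
opening: 0.702
grasp_force: 0.0
```

Call:
jog_arm(series=[[[0,0,10,0,0,0,60],[0,0,10,0,0,0,60],[0,0,10,0,0,0,60],[0,0,5,0,0,0,60],[0,0,0,0,0,0,60],[0,0,0,0,0,0,60],[0,0,0,0,0,0,60],[0,0,0,0,0,0,60],[0,0,0,0,0,0,60],[0,0,0,0,0,0,60]]])

```text
time_s: 27.45
eef_pos: [0.431, 0.1208, 0.0835]
eef_rot: [-0.0, 0.991, -0.132, 0.0]
wrist_force: [-0.0, 0.7, -0.7]
opening: 0.698
grasp_force: 0.0
```

```bash
python3 - <<'E'
from h import *
from plan import *
s=cur(); go(s,[(432.3,121.1,43,-15.2,5,60)])
c=shot('top','t4'); P=pts(c)
w=P[190:245,150:205].reshape(-1,3); w=w[(w[:,2]>.03)&(w[:,2]<.06)]; r=cv2.minAreaRect((w[:,:2]*1000).astype(np.float32)); print('jaw',r,np.median(w[:,2]),w[:,2].std())
c=shot('wrist','w4'); cv2.imwrite('pics/w4c.png',c['frame'])
E
```

```text
t 27.45 pos [431.  120.8  83.5] yaw -15.2 tilt 0.03 open 59.6 F [-0.   0.7 -0.7] g 0.0 q6 1.84
[[0,0,8,0,0,0.0,60],[0,0,8,0,0,0.0,60],[0,0,8,0,0,0.0,60],[1,0,8,0,0,0.0,60],[0,-1,9,0,0,0.0,60]] 5
end [432.2 121.5  42.5]
jaw ((464.8677978515625, 395.6622619628906), (92.51036834716797, 41.96971130371094), 21.160659790039062) 0.041922111790697936 0.0029432628893965584
```

View pics/w4c.png

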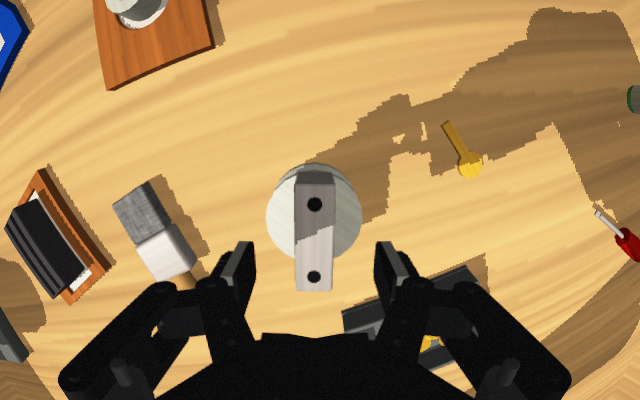

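The wrist view shows the bar at (314,240), straight between the fingers, and the jaw lying in its tray at (50,240). I'll grip the bar.

Call:
jog_arm(series=[[[1,0,10,0,0,0,60],[0,0,12,0,0,0,60],[0,0,10,0,0,0,60],[0,0,6,0,0,0,60],[0,0,2,0,0,0,60],[0,0,0,0,0,0,60],[0,0,0,0,0,0,35],[0,0,0,0,0,0,14],[0,0,0,0,0,0,14],[0,0,0,0,0,0,14]]])

```text
time_s: 28.55
eef_pos: [0.4324, 0.1206, 0.0439]
eef_rot: [-0.0, 0.991, -0.132, 0.001]
wrist_force: [-0.6, 0.5, 3.4]
opening: 0.247
grasp_force: 59.6
```

Call:
jog_arm(series=[[[0,0,0,0,0,0,14],[0,0,0,0,0,0,14],[0,0,0,0,0,0,14],[0,0,0,0,0,0,14],[0,0,-4,0,0,0,14],[0,0,-10,0,0,0,14],[0,0,-20,0,0,0,14],[0,0,-25,0,0,0,14],[0,0,-15,0,0,0,14],[0,0,0,0,0,0,14]]])

```text
time_s: 29.55
eef_pos: [0.4334, 0.1206, 0.1198]
eef_rot: [-0.0, 0.991, -0.132, 0.002]
wrist_force: [0.8, -0.4, -1.4]
opening: 0.247
grasp_force: 58.9
```

```bash
python3 - <<'E'
from plan import *
s=cur(); go(s,[(651,-13.7,100,22,10,14),(651,-13.7,35,22,5,14)])
E
```

```text
t 29.55 pos [433.4 120.6 119.8] yaw -15.2 tilt 0.28 open 21.1 F [ 0.8 -0.4 -1.4] g 58.9 q6 1.84
[[25,7,2,0,0,-0.065,14],[24,9,2,0,0,-0.065,14],[23,10,2,0,0,-0.065,14],[23,12,2,0,0,-0.065,14],[22,13,2,0,0,-0.065,14],[21,15,2,0,0,-0.065,14],[20,16,2,0,0,-0.065,14],[18,17,2,0,0,-0.065,14],[18,19,2,0,0,-0.065,14],[16,19,3,0,0,-0.064,14]] 10
[[0,0,13,0,0,-0.0,14],[0,0,13,0,0,-0.0,14],[0,0,13,0,0,-0.0,14],[0,0,13,0,0,-0.0,14],[0,0,13,0,0,-0.0,14]] 5
end [651.3 -13.2  34.8]
```

Call:
jog_arm(series=[[[25,7,2,0,0,-0.065,14],[24,9,2,0,0,-0.065,14],[23,10,2,0,0,-0.065,14],[23,12,2,0,0,-0.065,14],[22,13,2,0,0,-0.065,14],[21,15,2,0,0,-0.065,14],[20,16,2,0,0,-0.065,14],[18,17,2,0,0,-0.065,14],[18,19,2,0,0,-0.065,14],[16,19,3,0,0,-0.064,14]]])

```text
time_s: 30.55
eef_pos: [0.6492, -0.0138, 0.0947]
eef_rot: [-0.0, 0.981, 0.192, -0.001]
wrist_force: [-0.2, 0.2, -1.3]
opening: 0.247
grasp_force: 58.9
```

Call:
jog_arm(series=[[[0,0,13,0,0,0,14],[0,0,15,0,0,0,14],[0,0,15,0,0,0,14],[0,0,13,0,0,0,14],[0,0,9,0,0,0,14],[0,0,3,0,0,0,14],[0,0,0,0,0,0,14],[0,0,0,0,0,0,14],[0,0,0,0,0,0,14],[0,0,0,0,0,0,14]]])

```text
time_s: 31.55
eef_pos: [0.6497, -0.0134, 0.0291]
eef_rot: [0.0, 0.982, 0.191, 0.001]
wrist_force: [0.3, 0.2, -1.4]
opening: 0.245
grasp_force: 59.0
```

```bash
python3 - <<'E'
from h import *
from plan import *
s=cur(); go(s,[(651,-13.7,16,22,4,14)])
c=shot('scene','s5'); cv2.imwrite('pics/s5c.png',cv2.resize(c['frame'][180:280,310:430],None,fx=4,fy=4))
E
```

```text
t 31.55 pos [649.7 -13.4  29.1] yaw 22.0 tilt 0.07 open 20.9 F [ 0.3  0.2 -1.4] g 59.0 q6 0.98
[[0,0,3,0,0,-0.0,14],[0,0,3,0,0,-0.0,14],[1,0,4,0,0,-0.0,14],[0,1,3,0,0,-0.0,14]] 4
end [651.  -14.   16.1]
```

View pics/s5c.png

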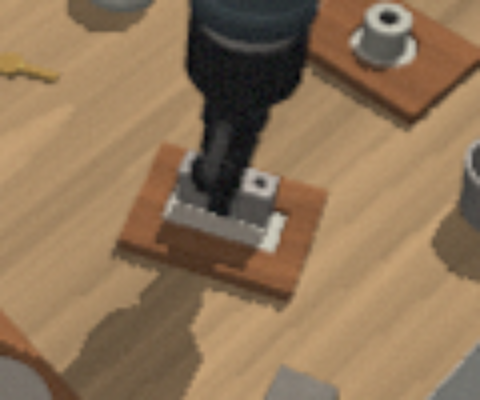

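The bar at (230,190) sits level and aligned over the narrow recess. I'll lower it and release.

Call:
jog_arm(series=[[[1,0,5,0,0,0,14],[0,0,4,0,0,0,14],[0,0,3,0,0,0,14],[0,0,1,0,0,0,14],[0,0,0,0,0,0,14],[0,0,0,0,0,0,24],[0,0,0,0,0,0,32],[0,0,0,0,0,0,45],[0,0,0,0,0,0,45],[0,0,0,0,0,0,45]]])

```text
time_s: 32.6
eef_pos: [0.6502, -0.0129, 0.0154]
eef_rot: [0.0, 0.982, 0.191, 0.0]
wrist_force: [0.2, 0.3, 0.2]
opening: 0.527
grasp_force: 0.0
```

Call:
jog_arm(series=[[[0,0,0,0,0,0,45],[0,0,0,0,0,0,45],[0,0,-6,0,0,0,45],[0,0,-12,0,0,0,45],[0,0,-20,0,0,0,45],[0,0,-25,0,0,0,45],[0,0,-25,0,0,0,60],[0,0,-20,0,0,0,85],[0,0,-10,0,0,0,85],[0,0,0,0,0,0,85]]])

```text
time_s: 33.6
eef_pos: [0.6515, -0.0132, 0.136]
eef_rot: [0.001, 0.982, 0.191, 0.002]
wrist_force: [0.2, 0.4, -0.4]
opening: 0.992
grasp_force: 0.0
```

```bash
python3 - <<'E'
from h import *
from plan import *
s=cur(); c=shot('top','t6'); P=pts(c)
w=P[200:250,245:295].reshape(-1,3); w=w[(w[:,2]>.032)&(w[:,2]<.05)]; print('pulley',cv2.minEnclosingCircle((w[:,:2]*1000).astype(np.float32)),w.mean(0))
x,y=cv2.minEnclosingCircle((w[:,:2]*1000).astype(np.float32))[0]
go(s,[(x,y,100,-15,10,85),(x,y,60,-15,5,85)])
E
```

```text
t 33.6 pos [651.5 -13.2 136. ] yaw 22.0 tilt 0.25 open 84.7 F [ 0.2  0.4 -0.4] g 0.0 q6 0.98
pulley ((0.0, 0.0), 0.0) [nan nan nan]
[[-60,-26,3,0,0,0.065,85],[-61,-22,3,0,0,0.065,85],[-63,-18,3,0,0,0.064,85],[-64,-13,3,0,0,0.065,85],[-64,-9,4,0,0,0.064,85],[-65,-5,3,0,0,0.065,85],[-65,-1,4,0,0,0.064,85],[-65,3,3,0,0,0.065,85],[-65,7,4,0,0,0.064,85],[-64,12,3,0,0,0.065,85]] 10
[[0,0,8,0,0,-0.0,85],[0,0,8,0,0,-0.0,85],[0,0,8,0,0,-0.0,85],[0,0,8,0,0,-0.0,85],[-1,0,8,0,0,-0.0,85]] 5
end [-0.5 -0.2 60.2]<stdin>:4: RuntimeWarning: Mean of empty slice.
  ret = um.true_divide(
```

View pics/t6.png

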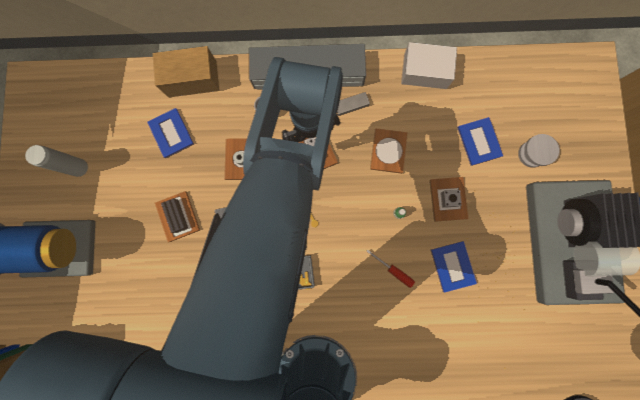

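The arm hides the pulley in this top view, and the jaw (177,216) and block (449,199) lie in their trays. I'll measure the pulley from the scene camera.

```bash
python3 - <<'E'
from h import *
from plan import *
s=cur(); c=shot('scene','s6'); P=pts(c)
def sel(x,y,r,lo,hi): 
    m=(np.hypot(P[...,0]-x,P[...,1]-y)<r)&(P[...,2]>lo)&(P[...,2]<hi); return P[m]
w=sel(.431,.121,.05,.032,.042); q=(w[:,:2]*1000).astype(np.float32); print('pulley',cv2.minEnclosingCircle(q),w.mean(0),len(w))
w=sel(.651,-.014,.05,.038,.046); print('bar',cv2.minAreaRect((w[:,:2]*1000).astype(np.float32)),np.median(w[:,2]),len(w))
x,y=cv2.minEnclosingCircle(q)[0]
go(s,[(x,y,100,-15,10,85),(x,y,60,-15,5,85)])
E
```

```text
t 33.65 pos [650.5 -13.  134.1] yaw 22.0 tilt 0.09 open 84.9 F [-0.5  0.9 -0.6] g 0.0 q6 0.98
pulley ((434.4336853027344, 120.84233856201172), 33.23679733276367) [0.43594168 0.11935862 0.03687043] 230
bar ((651.038330078125, -12.739185333251953), (65.20972442626953, 26.025144577026367), 22.006195068359375) 0.04192358317744993 165
[[-15,-21,3,0,0,0.065,85],[-16,-19,3,0,0,0.065,85],[-18,-18,3,0,0,0.064,85],[-19,-17,4,0,0,0.065,85],[-20,-16,3,0,0,0.064,85],[-21,-15,4,0,0,0.065,85],[-21,-13,3,0,0,0.064,85],[-22,-12,4,0,0,0.065,85],[-23,-11,3,0,0,0.064,85],[-24,-9,4,0,0,0.065,85]] 10
[[0,0,8,0,0,-0.0,85],[0,0,8,0,0,-0.0,85],[0,0,8,0,0,-0.0,85],[0,0,8,0,0,-0.0,85],[0,0,8,0,0,-0.0,85]] 5
end [435.  121.   59.8]
```

The bar is seated, with its top at about 41 mm. The pulley is next.

Call:
jog_arm(series=[[[-15,-21,3,0,0,0.065,85],[-16,-19,3,0,0,0.065,85],[-18,-18,3,0,0,0.064,85],[-19,-17,4,0,0,0.065,85],[-20,-16,3,0,0,0.064,85],[-21,-15,4,0,0,0.065,85],[-21,-13,3,0,0,0.064,85],[-22,-12,4,0,0,0.065,85],[-23,-11,3,0,0,0.064,85],[-24,-9,4,0,0,0.065,85]]])

```text
time_s: 34.7
eef_pos: [0.4325, 0.1215, 0.0979]
eef_rot: [0.0, 0.991, -0.132, -0.001]
wrist_force: [-0.3, 0.3, -0.5]
opening: 0.997
grasp_force: 0.0
```

Call:
jog_arm(series=[[[-1,0,10,0,0,0,85],[0,0,15,0,0,0,85],[0,0,12,0,0,0,85],[0,0,5,0,0,0,85],[0,0,0,0,0,0,85],[0,0,0,0,0,0,85],[0,0,0,0,0,0,85],[0,0,0,0,0,0,85],[0,0,0,0,0,0,85],[0,0,0,0,0,0,85]]])

```text
time_s: 35.7
eef_pos: [0.4337, 0.1214, 0.0576]
eef_rot: [-0.0, 0.991, -0.131, 0.0]
wrist_force: [-0.9, 0.7, -0.9]
opening: 0.995
grasp_force: 0.0
```

```bash
python3 - <<'E'
from h import *
from plan import *
s=cur(); go(s,[(432.5,121,5,None,5,85)]); c=shot('wrist','w7')
E
```

```text
t 35.7 pos [433.7 121.4  57.6] yaw -15.0 tilt 0.04 open 85.0 F [-0.9  0.7 -0.9] g 0.0 q6 1.84
[[0,0,11,0,0,0.0,85],[0,0,10,0,0,0.0,85],[0,0,11,0,0,0.0,85],[-1,0,10,0,0,0.0,85],[0,1,11,0,0,0.0,85]] 5
end [432.5 120.7   4.6]
```

View pics/w7.png

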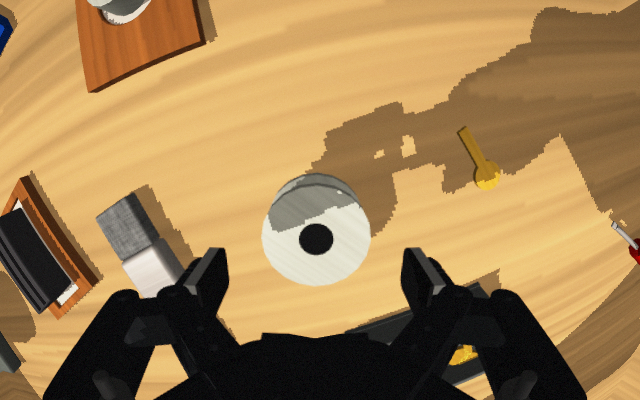

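The pulley at (316,235) is centred between the fingers, and the brush and key dish are clear of them. I'll grip it.

Call:
jog_arm(series=[[[0,0,10,0,0,0,85],[0,0,14,0,0,0,85],[0,0,14,0,0,0,85],[0,0,9,0,0,0,85],[0,0,4,0,0,0,85],[0,0,1,0,0,0,85],[0,0,0,0,0,0,85],[0,0,0,0,0,0,56],[0,0,0,0,0,0,56],[0,0,0,0,0,0,56]]])

```text
time_s: 36.75
eef_pos: [0.4342, 0.1213, 0.0063]
eef_rot: [-0.0, 0.991, -0.131, 0.001]
wrist_force: [-2.1, -0.2, 5.7]
opening: 0.732
grasp_force: 64.8
```

Call:
jog_arm(series=[[[0,0,0,0,0,0,56],[0,0,0,0,0,0,56],[0,0,0,0,0,0,56],[0,0,-4,0,0,0,56],[0,0,-10,0,0,0,56],[0,0,-20,0,0,0,56],[0,0,-30,0,0,0,56],[0,0,-25,0,0,0,56],[0,0,-15,0,0,0,56],[0,0,0,0,0,0,56]]])

```text
time_s: 37.75
eef_pos: [0.4354, 0.1215, 0.1121]
eef_rot: [-0.0, 0.991, -0.131, 0.003]
wrist_force: [-0.1, -0.3, -2.8]
opening: 0.731
grasp_force: 66.2
```

```bash
python3 - <<'E'
from plan import *
s=cur(); go(s,[(643.8,-236.8,105,None,13,56),(643.8,-236.8,35,None,5,56)])
E
```

```text
t 37.75 pos [435.4 121.5 112.1] yaw -15.0 tilt 0.32 open 62.4 F [-0.1 -0.3 -2.8] g 66.2 q6 1.84
[[23,22,1,0,0,0.0,56],[23,23,1,0,0,0.0,56],[23,22,1,0,0,0.0,56],[23,23,1,0,0,0.0,56],[22,22,0,0,0,0.0,56],[23,23,1,0,0,0.0,56],[22,22,0,0,0,0.0,56],[23,23,1,0,0,0.0,56],[22,22,0,0,0,0.0,56],[23,23,1,0,0,0.0,56]] 10
[[22,22,0,0,0,0.0,56],[23,23,1,0,0,0.0,56],[22,22,0,0,0,0.0,56],[0,0,14,0,0,0.0,56],[0,0,14,0,0,0.0,56],[0,0,14,0,0,0.0,56],[0,0,14,0,0,0.0,56],[0,0,14,0,0,0.0,56]] 8
end [ 644.1 -236.7   35.2]
```

Call:
jog_arm(series=[[[23,22,1,0,0,0,56],[23,23,1,0,0,0,56],[23,22,1,0,0,0,56],[23,23,1,0,0,0,56],[22,22,0,0,0,0,56],[23,23,1,0,0,0,56],[22,22,0,0,0,0,56],[23,23,1,0,0,0,56],[22,22,0,0,0,0,56],[23,23,1,0,0,0,56]]])

```text
time_s: 38.75
eef_pos: [0.594, -0.1555, 0.1008]
eef_rot: [-0.0, 0.991, -0.131, -0.001]
wrist_force: [0.9, -0.0, -2.3]
opening: 0.735
grasp_force: 66.3
```

Call:
jog_arm(series=[[[22,22,0,0,0,0,56],[23,23,1,0,0,0,56],[22,22,0,0,0,0,56],[0,0,12,0,0,0,56],[0,0,18,0,0,0,56],[0,0,18,0,0,0,56],[0,0,16,0,0,0,56],[0,0,6,0,0,0,56],[0,0,0,0,0,0,56],[0,0,0,0,0,0,56]]])

```text
time_s: 39.75
eef_pos: [0.6422, -0.2367, 0.0317]
eef_rot: [0.0, 0.991, -0.13, 0.0]
wrist_force: [0.6, 0.0, -1.9]
opening: 0.736
grasp_force: 66.3
```

```bash
python3 - <<'E'
from h import *
from plan import *
s=cur(); go(s,[(643.8,-236.8,14.5,None,5,56)])
c=shot('scene','s8'); cv2.imwrite('pics/s8c.png',cv2.resize(c['frame'][220:340,240:380],None,fx=4,fy=4))
E
```

```text
t 39.75 pos [ 642.2 -236.7   31.7] yaw -15.0 tilt 0.04 open 62.9 F [ 0.6  0.  -1.9] g 66.3 q6 1.31
[[0,0,3,0,0,0.0,56],[0,0,4,0,0,0.0,56],[1,0,3,0,0,0.0,56],[0,0,4,0,0,0.0,56],[1,0,3,0,0,0.0,56]] 5
end [ 644.1 -237.2   14.7]
```

View pics/s8c.png

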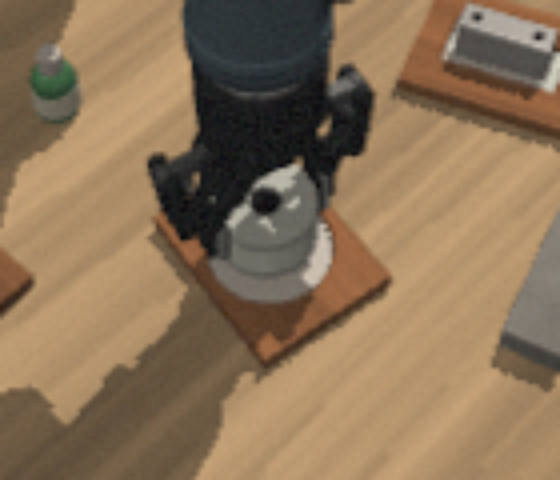

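The pulley at (265,240) is over the round recess, and the bar at (505,40) lies in its tray. I'll lower the pulley, release it, then retract and move back to a clear pose.

Call:
jog_arm(series=[[[1,0,6,0,0,0,56],[1,0,6,0,0,0,56],[0,0,4,0,0,0,56],[0,0,1,0,0,0,56],[0,0,0,0,0,0,56],[0,0,0,0,0,0,56],[0,0,0,0,0,0,68],[0,0,0,0,0,0,76],[0,0,0,0,0,0,84],[0,0,0,0,0,0,84]]])

```text
time_s: 40.8
eef_pos: [0.644, -0.2375, 0.0147]
eef_rot: [0.0, 0.991, -0.131, 0.0]
wrist_force: [0.4, -0.5, 0.6]
opening: 0.983
grasp_force: 0.0
```

Call:
jog_arm(series=[[[0,0,0,0,0,0,84],[0,0,0,0,0,0,84],[0,0,-6,0,0,0,84],[0,0,-12,0,0,0,84],[0,0,-20,0,0,0,84],[0,0,-25,0,0,0,84],[0,0,-30,0,0,0,84],[0,0,-30,0,0,0,84],[0,0,-25,0,0,0,84],[0,0,-20,0,0,0,84]]])

```text
time_s: 41.8
eef_pos: [0.6445, -0.2378, 0.186]
eef_rot: [0.001, 0.991, -0.131, 0.002]
wrist_force: [-0.5, 0.8, 0.5]
opening: 0.985
grasp_force: 0.0
```

```bash
python3 - <<'E'
from plan import *
s=cur(); go(s,[(330,-300,200,None,10,84)])
E
```

```text
t 41.8 pos [ 644.5 -237.8  186. ] yaw -15.0 tilt 0.2 open 84.1 F [-0.5  0.8  0.5] g 0.0 q6 1.31
[[-29,14,-1,0,0,0.0,84],[-29,14,-2,0,0,0.0,84],[-29,14,-1,0,0,0.0,84],[-29,14,-2,0,0,0.0,84],[-29,14,-1,0,0,0.0,84],[-29,14,-2,0,0,0.0,84],[-28,14,-1,0,0,0.0,84],[-29,15,-2,0,0,0.0,84],[-28,14,-1,0,0,0.0,84],[-29,15,-2,0,0,0.0,84]] 10
end [ 329.5 -300.3  200.1]
```

Call:
jog_arm(series=[[[-29,14,-1,0,0,0,84],[-29,14,-2,0,0,0,84],[-29,14,-1,0,0,0,84],[-29,14,-2,0,0,0,84],[-29,14,-1,0,0,0,84],[-29,14,-2,0,0,0,84],[-28,14,-1,0,0,0,84],[-29,15,-2,0,0,0,84],[-28,14,-1,0,0,0,84],[-20,10,0,0,0,0,84]]])

```text
time_s: 42.8
eef_pos: [0.3374, -0.2979, 0.1966]
eef_rot: [0.001, 0.991, -0.131, 0.001]
wrist_force: [0.7, -0.2, 1.2]
opening: 0.99
grasp_force: 0.0
```

Call:
jog_arm(series=[[[0,0,0,0,0,0,84],[0,0,0,0,0,0,84],[0,0,0,0,0,0,84],[0,0,0,0,0,0,84],[0,0,0,0,0,0,84],[0,0,0,0,0,0,84],[0,0,0,0,0,0,84],[0,0,0,0,0,0,84],[0,0,0,0,0,0,84],[0,0,0,0,0,0,84]]])

```text
time_s: 43.8
eef_pos: [0.3387, -0.2974, 0.1953]
eef_rot: [-0.0, 0.991, -0.131, -0.0]
wrist_force: [0.1, 0.9, 0.2]
opening: 0.979
grasp_force: 0.0
```

```bash
python3 - <<'E'
from h import *
for cam in ('top','scene'):
    c=shot(cam,cam+'9'); P=pts(c)
    for n,x,y in (('jaw',.4635,.3958),('pulley',.6438,-.2368),('block',.4925,-.404),('bar',.651,-.0137),('collar',.631,.206)):
        w=P[(np.hypot(P[...,0]-x,P[...,1]-y)<.06)&(P[...,2]>.033)&(P[...,2]<.06)]
        if len(w)<20: print(cam,n,'hidden',len(w)); continue
        A=np.c_[w[:,:2]-[x,y],np.ones(len(w))]; k,*_=np.linalg.lstsq(A,w[:,2],rcond=None)
        r=cv2.minAreaRect((w[:,:2]*1000).astype(np.float32)); print(cam,n,np.round(np.hstack([r[0],r[1],r[2]]),1),'z',(np.median(w[:,2])*1000).round(1),'slope',k[:2].round(3))
t=cv2.imread('pics/top9.png')[100:260,140:480]; cv2.imwrite('pics/t9c.png',cv2.resize(t,None,fx=2.3,fy=2.3))
E
```

```text
top jaw [465.2 395.8  92.9  42.   21.5] z 42.0 slope [-0.     0.018]
top pulley [ 642.8 -236.3   61.4   62.7   42.9] z 42.3 slope [ 0.011 -0.   ]
top block [ 491.8 -402.7   45.9   47.8    3.5] z 40.4 slope [ 0.004 -0.025]
top bar [649.7 -12.8  66.1  21.9  21.8] z 40.1 slope [ 0.013 -0.027]
top collar [630.3 205.7  34.   32.9  43.8] z 36.7 slope [-0.008 -0.02 ]
scene jaw [467.2 394.7  91.8  47.7  22.6] z 43.3 slope [-0.034  0.099]
scene pulley [ 643.8 -237.    61.5   64.4   45.7] z 43.8 slope [-0.014  0.015]
scene block [ 493.4 -403.5   47.5   45.7    1.3] z 41.7 slope [-0.026  0.011]
scene bar [651.7 -13.3  66.   25.4  19.4] z 41.6 slope [-0.051  0.116]
scene collar [631.4 204.8  33.   35.6   6.4] z 38.1 slope [0.008 0.027]
```

View pics/t9c.png

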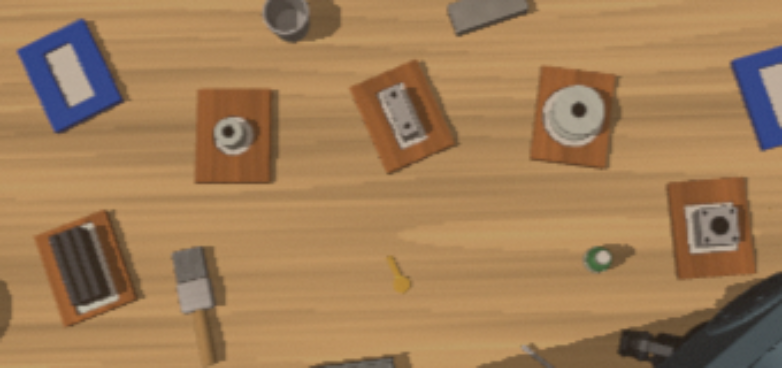

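All five parts lie flat and centred in their recesses: collar (232,133), bar (403,115), pulley (577,113), jaw (85,267), block (715,227). Handing in.

```bash
python3 -c "
from bench import ctrl
print(ctrl.hand_in())"
```

```text
the job is handed in; nothing more can be done
None
```

All five parts are flat, right way up and released in their own brown trays, at about 44 s of the 128 s allowed; the job is handed in, but no verdict came back.

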